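# Refit the spit in the table-top rotisserie and lock it

## Robot

A 6-joint arm with a two-finger parallel gripper is mounted at the origin on a cart in front of the work surface, level with it; the furniture and walls round the work are solid. World frame = base frame: x ahead of the robot, y to its left, z up, the work surface at z = 0. Lengths are in m, angles in rad, forces in N, time in s.
With the tool pointing down it reaches from about 0.225 to 0.875 m from the base axis. Payload 3.4 kg.
Tool frame: the origin (TCP) lies midway between the tips of the shut fingers; the grasp point (between the pads) lies 19 mm behind it (pinch_z is the distance from the TCP to the grasp point, in m); z points along the fingers, y is the line along which they close (so a half turn about z gives the same grasp; the last joint's range is limited). The gripper opens to 85 mm and grips with 20 to 120 N. Pads are 22 mm wide; open, the fingers measure 114 mm over their backs; the gripper's body (76 mm by 85 mm) begins 54 mm behind the grasp point. The pads swing forward as they close: fully open they stand 13 mm farther back than shut.
Start: joints at [1.201, 0.276, 1.505, -0, 1.361, -0.121], TCP at [0.142, 0.557, 0.231] pointing down, gripper open.
Joint ranges: [-2.89, 2.89], [-0.75, 2.08], [0.22, 2.7], [-1.18, 4.32], [0.11, 2.71], [-2.7, 2.7]. Speed limits (rad/s): [2.57, 2.57, 3.14, 3.14, 3.14, 3.14].

## Interface

Orientations are given as a unit quaternion [w, x, y, z].
In Python, from rig import get_state, get_image, sign_off, pinch_z gives the robot as it stands.
- The arm moves only by the tool send_rows, never from a script. Its argument "steps" is one flat list of numbers, 5 for each row, row after row: the gripper's target within -1 to 1 (fully open at 1, half-way at 0, shut at -1), then the shift along the tool's x, y, z in cm, then the turn about the tool's z in degrees. In form: [gripper, x, y, z, roll, gripper, x, y, z, roll, ...]. A call has 1 to 12 rows; each row shifts and turns the commanded pose from where the row before left it, along the tool's axes as they then stand; what a row does not reach is not made up. A row lasts 1/10 s, in which the tool goes at most 50 mm and 8.59 degrees, less where a joint would pass 70% of its speed; a pose out of reach is approached as far as the arm can. A call is refused whole if a number of a shift passes 5 or a number of a turn 8.59, either way. A call with a gripper value outside its range is refused whole. The fingers move at their own pace and stop on an object; "newtons" is the grip in N (left out, the last holds). Time passes only in rows, so rows that do not move let the fingers close. It gives the time, the measured TCP pose, the force, the opening and the grip force at its end, in the units of the state.
- get_state(): the state, without advancing time (a new reading comes with each control period).
- get_image(name): name is "side" or "top" or "wrist"; returns a dict with "color" (420x560x3 uint8, red, green, blue), "mtx" (3x3 intrinsics, pixels), "T" (4x4, takes a point from camera to world coordinates); the wrist camera has in their place "mount" (4x4, takes a point from camera to tool coordinates, whose origin is the TCP and whose axes are the flange's). Camera axes: x right, y down, z forward; pixel columns grow to the right and rows downward; lengths in m; the calibration is good to about 2 mm. A picture is of the moment at which its call begins: read the wrist's pose just before it. There is no depth.
- sign_off(): hands the job in; it is judged then, once.
The state is a dict: "clock": time; "qpos": joint angles; "qd": joint speeds; "effort": joint torques, N m; "position": TCP position; "ee_rot": TCP orientation; "contact_force": force on the tool from outside, world axes, zero at the start; "moment": the same for the moment, N m; "width": finger opening in m; "gripper_force": force on a finger pad.
Only numpy, scipy, OpenCV 4.12 (cv2) and the standard library are available. Lean on these libraries where they do the work, as an engineer would, in place of code of your own. Each camera call takes 0.05 s, during which the arm holds its last target. There are 200 camera calls.

## Task

The washed rotisserie spit lies on the chopping board: put it back in the rotisserie. Lower it gently until the two V bearings carry it, with its wooden handle at the open end and its square drive end still short of the motor, and let go for a moment so that it beds down and centres itself; then slide it along the V's until its shoulder is fully home against the motor, and swing the keeper down into the groove by the handle. Do not let it drop or force it, and leave the other things where they are.

Things in the scene. Friction and masses are not known exactly. Their poses are not given: they have to be found in the camera images.
- spit: Rotisserie spit, 320 mm long, about 0.42 kg, loose, lying level on the chopping board (top z = 0.021). Origin on its axis, 13 mm above the board, 16 mm from its balance point, which lies towards the handle. Its y axis runs along it from the wooden handle to the drive end. Grip it on the bare bar, 12 x 12 mm square, sides level and upright, y = -61 to 72 mm. z is up as it lies.
- spit_groove (a point): Middle of the keeper groove on the spit's axis, y = -103 mm: 16 mm diameter, 10 mm wide. Towards the drive end follows a round journal, 26 mm diameter, y = -98 to -61 mm; towards the handle a collar, 26 mm diameter, y = -114 to -108 mm, then the dark wooden handle, 26 x 26 mm, to y = -186 mm. Axes as the spit.
- spit_shoulder (a point): Shoulder on the spit's axis, y = 118 mm: the flat end of the second round journal, 26 mm diameter, y = 72 to 118 mm. Beyond it the square drive tang 12 x 12 mm reaches to y = 134 mm, its last 4 mm reduced to 9 x 9 mm, its sides parallel to those of the bar. Axes as the spit.
- rotisserie: Table-top rotisserie, fixed on the worktop, 396 mm long. Origin on the worktop under the spit axis, midway between its two V bearings; y runs along the spit axis to the black motor, x away from the robot. Bearings, keeper and motor stand on a cradle whose height setting varies by 20 mm and is not reported. Drip tray and heating bar between the bearings: at most 42 mm high.
- home (a point): On the rotisserie, 90 mm above its origin; axes as the rotisserie. A spit fully home has its origin at x = y = 0 here and, by the cradle's height setting, at z = -10 to +10 mm (unknown until felt or seen), its y along this y. With it at y = -17 to -31 mm both journals lie in the V's and the tang is clear of the socket. Sliding it in the V's takes 2 to 9 N.
- bearing (a point): In the handle-side V bearing, y = -90 mm (the other, alike, is at +90 mm), at the height of home. Each: an open steel V, 12 mm thick along y, flanks at 45 degrees, 53 mm wide at its mouth, whose top is 14 mm above the axis of a 26 mm journal resting in it. That axis is 80 to 100 mm above the worktop (the same in both), at x = 0. Fixed to the base: does not show the height setting.
- motor (a point): At y = 118 mm, x = 0, height of home; fixed to the base. Here is the motor's dark steel face, 44 x 44 mm, which stops the spit's shoulder; in its middle, on the bearings' axis, a square socket 14.5 mm wide, 24 mm deep, sides level and upright. The black motor housing behind it (y = 142 to 200 mm) is 92 mm wide and reaches 35 mm at most above this point.
- keeper (a joint): Angle of the keeper, a dark steel tongue hinged parallel to y: 0 = level, pointing along the rotisserie's +x, down in the spit's groove (it rests within 0.05 of 0); 1.75 to 2.05 = swung up past upright, leaning to -x, as found. Dry friction (0.1 N m, 2 N at the tab) holds it wherever it is left. If the spit is not fully home it stops at about 0.2 on the journal.
- keeper_side (a point): On the base, below the keeper's hinge axis: x = -26, y = -102 mm, at the height of home. The hinge axis is 12.5 mm above the axis of a spit resting in the V's. The tongue is 6 mm wide along y and 8 mm thick; its thumb tab, 62 mm from the hinge axis, is 15 mm long, 24 mm wide along y, its outer (when closed, upper) face 4 mm off the tongue's centre line.
- onion: brown onion, 78 mm across, 85 mm tall; bystander; origin at the centre of its underside
- lemon: lemon, 71 x 53 mm; bystander; origin at the centre of its underside
- garlic: garlic bulb, 60 mm; bystander; origin at the centre of its underside
- mug: white mug, 86 mm tall, 83 mm across, with a handle; bystander; origin at the centre of its underside
- salt_pot: white ceramic shaker, 42 mm across, 77 mm tall; bystander; origin at the centre of its underside
- pepper_pot: black ceramic shaker, 42 mm across, 77 mm tall; bystander; origin at the centre of its underside

How it is judged:
By the outcome, as a careful person would: the job done as asked, in the order asked, and still so for the second after the job is handed in, with the robot touching nothing.
It also fails if it takes over 61 s, if anything falls off the work surface, if the arm or the gripper's body presses on something with over 40 N, if the wrist force passes 120 N, or if a joint passes its speed limit or range.

## Working session

There is one attempt and no reset: what is moved stays moved. The work goes in short steps, Python scripts to look and compute and a tool call to move; the robot and the scene stay as the last step left them, time stands still between calls to the robot, and variables do not carry over. Pictures are saved under pics/ and viewed, at most 10 in all, crops included, and the job is handed in when it is done.

Besides the shell and the picture viewer there is one more tool, called after "Call:" by a JSON object that holds its "name" and its "arguments". send_rows: Moves the arm, as the interface text tells. Its arguments: {"type":"object","properties":{"steps":{"type":"array"},"newtons":{"type":"number"}},"required":["steps"]}

```bash
mkdir -p pics; ls; python3 - <<'E'
from rig import *
import cv2,json,pickle
s=get_state(); print({k:s[k] for k in ('clock','position','ee_rot','contact_force','width')},pinch_z)
d={}
for n in ('side','top'):
    i=get_image(n); d[n]=i; cv2.imwrite(f'pics/{n}0.png',i['color'][:,:,::-1]); print(n,i['mtx'].tolist(),i['T'].round(4).tolist())
pickle.dump(d,open('d0.pkl','wb'))
E
```

```text
pics
{'clock': 0.0, 'position': array([0.14140184, 0.55678146, 0.23043084]), 'ee_rot': array([-2.45460515e-04,  1.24107466e-01,  9.92268338e-01, -9.06723531e-04]), 'contact_force': array([0.28839776, 0.23258101, 0.45897184]), 'width': 0.08545525574839838} 0.0187
side [[454.04654548364095, 0.0, 282.4208086905914], [0.0, 454.04654548364095, 203.94793814592032], [0.0, 0.0, 1.0]] [[-0.8424, -0.4358, 0.317, 0.0537], [-0.5387, 0.6979, -0.472, 0.7412], [-0.0155, -0.5684, -0.8226, 1.3657], [0.0, 0.0, 0.0, 1.0]]
top [[445.0971360742458, 0.0, 273.0137457175863], [0.0, 445.0971360742458, 204.21259615696616], [0.0, 0.0, 1.0]] [[0.0163, -0.9903, 0.1379, 0.3366], [-0.9998, -0.0181, -0.0117, 0.0133], [0.014, -0.1377, -0.9904, 1.5039], [0.0, 0.0, 0.0, 1.0]]
```

View pics/side0.png

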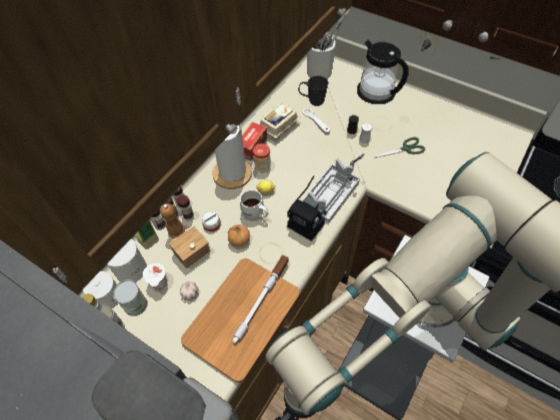

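View pics/top0.png

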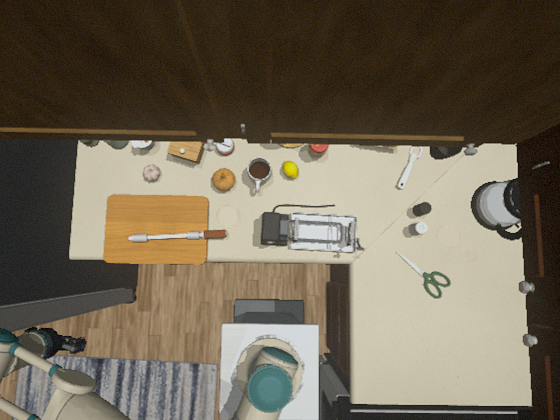

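Side and top views show the spit on the board: drive end at top px (130,238), handle at (226,233). The rotisserie is at (262-360, 213-252), with the motor at the left (+y) and the keeper near (360,243).

```bash
cat > h.py <<'E'
import numpy as np,cv2,pickle
def ray(d,uv,z):
    "pixel -> world point on plane z"
    r=d['T'][:3,:3]@np.linalg.solve(d['mtx'],[uv[0],uv[1],1.]); o=d['T'][:3,3]
    return o+r*(z-o[2])/r[2]
def tri(l):
    A=np.zeros((3,3));b=np.zeros(3)
    for d,uv in l:
        r=d['T'][:3,:3]@np.linalg.solve(d['mtx'],[uv[0],uv[1],1.]); r/=np.linalg.norm(r)
        P=np.eye(3)-np.outer(r,r);A+=P;b+=P@d['T'][:3,3]
    return np.linalg.solve(A,b)
def proj(d,p):
    c=d['T'][:3,:3].T@(np.array(p)-d['T'][:3,3]); q=d['mtx']@c; return q[:2]/q[2]
E
python3 - <<'E'
from h import *
d=pickle.load(open('d0.pkl','rb'))
t=d['top']['color'][:,:,::-1]; s=d['side']['color'][:,:,::-1]
a=cv2.resize(t[205:265,255:375],None,fx=6.5,fy=6.5,interpolation=cv2.INTER_CUBIC)
b=cv2.resize(t[220:250,120:240],None,fx=6.5,fy=6.5,interpolation=cv2.INTER_CUBIC)
cv2.imwrite('pics/topz.png',np.vstack([a,b])); 
cv2.imwrite('pics/sidez.png',cv2.resize(s[145:245,280:375],None,fx=6,fy=6,interpolation=cv2.INTER_CUBIC))
# spit masks
for n,pl in (('top',t),('side',s)):
    hsv=cv2.cvtColor(pl,cv2.COLOR_BGR2HSV)
    roi=np.zeros(pl.shape[:2],np.uint8)
    if n=='top': roi[222:250,120:240]=1
    else: roi[250:350,225:295]=1
    m=((hsv[:,:,1]<90)&(hsv[:,:,2]>110)).astype(np.uint8)*roi
    k,l,st,c=cv2.connectedComponentsWithStats(m)
    for i in range(1,k):
        if st[i,4]>15:
            print(n,st[i])
            ys,xs=np.nonzero(l==i)
            w=[ray(d[n],(x,y),.034) for x,y in zip(xs,ys)]; w=np.array(w)
            print(cv2.minAreaRect((w[:,:2]*1000).astype(np.float32)))
E
```

```text
top [207 222  33  28 761]
((434.3369140625, 158.8069610595703), (89.05034637451172, 105.40718078613281), 1.0124273300170898)
top [128 231  77  11 444]
((429.07177734375, 346.334228515625), (25.613676071166992, 248.9051971435547), 3.9508817195892334)
side [ 225  250   70   94 1753]
((448.4563293457031, 306.7906799316406), (230.3358917236328, 311.34942626953125), 32.10874557495117)
side [269 328  26  22 345]
((308.201171875, 385.7186279296875), (73.7048110961914, 62.68628692626953), 32.32730484008789)
```

View pics/topz.png

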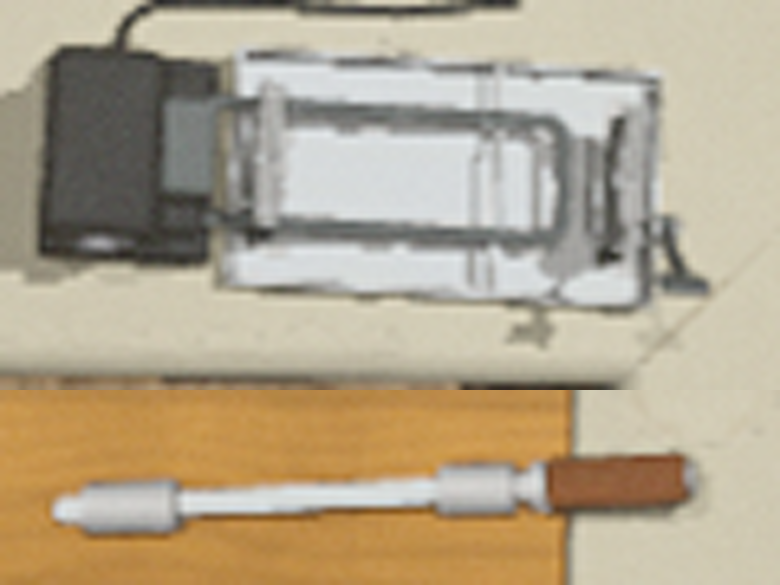

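View pics/sidez.png

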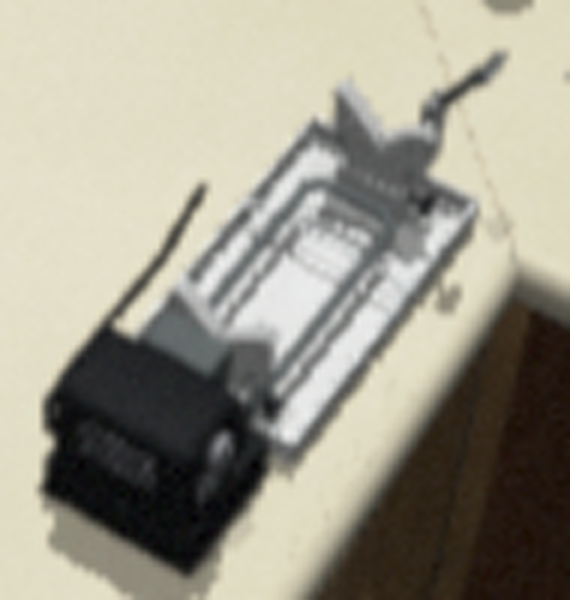

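```bash
cat >> h.py <<'E'
from scipy.spatial.transform import Rotation as R
def wrist(name):
    from rig import get_state,get_image
    s=get_state(); i=get_image('wrist')
    W=np.eye(4); q=s['ee_rot']; W[:3,:3]=R.from_quat([q[1],q[2],q[3],q[0]]).as_matrix(); W[:3,3]=s['position']
    i['T']=W@i['mount']; pickle.dump(i,open(name+'.pkl','wb')); cv2.imwrite(f'pics/{name}.png',i['color'][:,:,::-1]); return s,i
E
python3 - <<'E'
from h import *
d=pickle.load(open('d0.pkl','rb'))
t=d['top']
f=lambda X,Y:(120+X/6.5-.4,220+(Y-390)/6.5-.4)
g=lambda X,Y:(255+X/6.5-.4,205+Y/6.5-.4)
a=ray(t,f(53,510),.034);b=ray(t,f(697,477),.034);u=(a-b);L=np.hypot(*u[:2]);u/=L
print('spit',a,b,L,'origin',b+u*.186,np.degrees(np.arctan2(-u[0],u[1])))
for p,z in (((236,50),.01),((660,72),.01),((640,302),.01),((222,285),.01)): print('tray',ray(t,g(*p),z))
print('sidespit',[proj(d['side'],q) for q in (a,b)])
for p,z in (((45,150),.12),((190,143),.11),((270,150),.1),((620,185),.1)): print(ray(t,g(*p),z))
from rig import *
s,i=wrist('w0'); print(i['mount'].round(4).tolist(),i['mtx'].tolist())
E
```

```text
spit [0.42037216 0.47126339 0.034     ] [0.44268024 0.14684756 0.034     ] 0.32518191996030754 origin [0.4299203  0.33240936 0.034     ] 3.933686046271426
tray [ 0.51816429 -0.06523027  0.01      ]
tray [ 0.51059769 -0.28631816  0.01      ]
tray [ 0.39117946 -0.27485676  0.01      ]
tray [ 0.39627291 -0.05933208  0.01      ]
sidespit [array([233.98429057, 342.51579556]), array([286.38988081, 256.20330665])]
[0.45488428 0.03162609 0.12      ]
[ 0.46035373 -0.03821641  0.11      ]
[ 0.45850817 -0.07758116  0.1       ]
[ 0.44441504 -0.24821847  0.1       ]
[[-0.0, -0.9459, -0.3243, 0.0835], [1.0, -0.0002, 0.0005, 0.0002], [-0.0005, -0.3243, 0.9459, -0.1428], [0.0, 0.0, 0.0, 1.0]] [[300.6745500332828, 0.0, 281.9940628651026], [0.0, 300.6745500332828, 207.71164683042636], [0.0, 0.0, 1.0]]
```

Call:
{"name": "send_rows", "arguments": {"steps": [1, 0, 0, -1, 8, 1, 0, 0, -1, 8, 1, 0, 0, -1, 8, 1, 0, 0, -1, 8, 1, 0, 0, -1, 8, 1, 0, 0, -1, 8, 1, 0, 0, -1, 8, 1, 0, 0, -1, 8, 1, 0, 0, -1, 8, 1, -3.4, 3.4, 0, 0, 1, -3.4, 3.4, 0, 0, 1, -3.4, 3.4, 0, 0]}}

```text
clock: 1.35
position: [0.2507, 0.4612, 0.321]
ee_rot: [0.0, 0.683, 0.73, -0.0]
contact_force: [1.7, -0.1, -0.4]
width: 0.0852
gripper_force: 0.0
```

Call:
{"name": "send_rows", "arguments": {"steps": [1, -3.4, 3.4, 0, 0, 1, -3.4, 3.4, 0, 0, 1, -3.4, 3.4, 0, 0, 1, -3.4, 3.4, 0, 0, 1, -3.4, 3.4, 0, 0, 1, 0, 0, 0, 0]}}

```text
clock: 1.95
position: [0.435, 0.2996, 0.3205]
ee_rot: [0.002, 0.686, 0.727, -0.0]
contact_force: [-0.1, 0.3, -0.4]
width: 0.0853
gripper_force: 0.0
```

```bash
python3 - <<'E'
from h import *
s,i=wrist('w1'); print(s['clock'],s['position'],R.from_quat(np.roll(s['ee_rot'],-1)).as_matrix()[:,0])
E
```

```text
1.95 [0.43503047 0.29957434 0.32052709] [-0.05813062  0.9983044  -0.00302627]
```

View pics/w1.png

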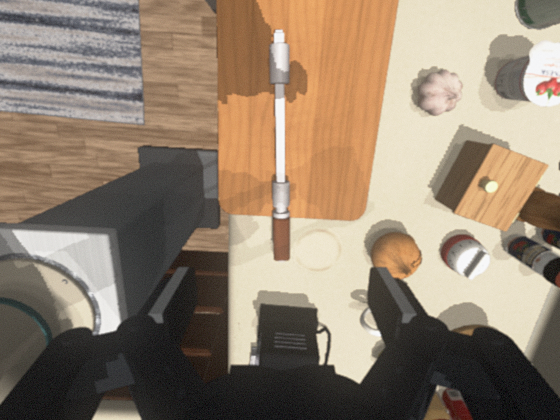

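Wrist view: the spit runs from its tang at px (279,31) to the handle end at (282,259). The motor is at (290,340). Next, look at the rotisserie the same way.

```bash
python3 - <<'E'
from h import *
i=pickle.load(open('w1.pkl','rb'))
hsv=cv2.cvtColor(i['color'],cv2.COLOR_RGB2HSV)
roi=np.zeros(hsv.shape[:2],bool); roi[25:212,262:300]=1
m=roi&(hsv[:,:,1]<90)
for r in range(28,212,8):
    x=np.nonzero(m[r])[0]
    if len(x): 
        p=ray(i,((x[0]+x[-1])/2,r),.034); q=ray(i,(x[0],r),.034);w=ray(i,(x[-1]+1,r),.034)
        print(r,p[:2].round(4),round(1000*(w-q)[0],1))
a=ray(i,(279,30),.036);b=ray(i,(282,260),.034);u=a-b;L=np.linalg.norm(u);print(a,b,L)
for e in ((280,85),(282,182)): print(ray(i,e,.034))
E
```

```text
36 [0.4218 0.4641] 15.1
44 [0.4229 0.4552] 24.1
52 [0.4228 0.446 ] 25.6
60 [0.4233 0.4368] 25.8
68 [0.4251 0.4274] 26.0
76 [0.4256 0.4179] 26.2
84 [0.4255 0.4082] 14.5
92 [0.4267 0.3983] 13.3
100 [0.4273 0.3883] 13.4
108 [0.4271 0.3781] 14.9
116 [0.4284 0.3678] 13.6
124 [0.429  0.3572] 13.8
132 [0.4296 0.3465] 13.9
140 [0.4302 0.3356] 14.0
148 [0.4308 0.3246] 14.1
156 [0.4314 0.3133] 14.2
164 [0.4328 0.3019] 12.9
172 [0.4334 0.2902] 13.0
180 [0.4341 0.2783] 19.0
188 [0.4355 0.2663] 26.5
196 [0.4362 0.2539] 26.8
204 [0.4377 0.2415] 25.5
[0.42208308 0.47037166 0.036     ] [0.44466862 0.14693823 0.034     ] 0.32422722387162817
[0.42687606 0.40700344 0.034     ]
[0.43718513 0.27547277 0.034     ]
```

Call:
{"name": "send_rows", "arguments": {"steps": [1, -4.9, 0, 0, 0, 1, -4.9, 0, 0, 0, 1, -4.9, 0, 0, 0, 1, -4.9, 0, 0, 0, 1, -4.9, 0, 0, 0, 1, -4.9, 0, 0, 0, 1, -4.9, 0, 0, 0, 1, -4.9, 0, 0, 0, 1, -4.9, 0, 0, 0, 1, -4.9, 0, 0, 0, 1, -4.9, 0, 0, 0, 1, 0, 0, 0, 0]}}

```text
clock: 3.2
position: [0.4665, -0.2385, 0.3203]
ee_rot: [0.0, 0.685, 0.728, -0.001]
contact_force: [0.4, 0.9, -0.8]
width: 0.085
gripper_force: 0.0
```

```bash
python3 - <<'E'
from h import *
s,i=wrist('w2'); print(s['clock'],s['position'],R.from_quat(np.roll(s['ee_rot'],-1)).as_matrix()[:,0])
cv2.imwrite('pics/w2z.png',cv2.resize(i['color'][0:300,130:430,::-1],None,fx=2,fy=2,interpolation=cv2.INTER_CUBIC))
E
```

```text
3.2 [ 0.46654358 -0.23853218  0.32027135] [-0.06086595  0.99814407 -0.0019391 ]
```

View pics/w2z.png

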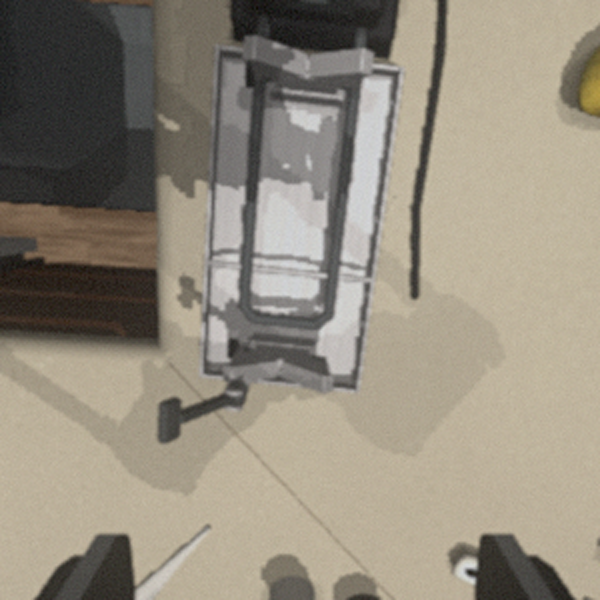

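Wrist view: far V at raw px about (283,36) and near V at about (269,183). The keeper runs from its hinge (247,195) to its tab (215,210). I'll take one more view 8 cm nearer the motor for stereo.

Call:
{"name": "send_rows", "arguments": {"steps": [1, 4, 0, 0, 0, 1, 4, 0, 0, 0, 1, 0, 0, 0, 0]}}

```text
clock: 3.55
position: [0.4596, -0.1479, 0.3217]
ee_rot: [-0.002, 0.681, 0.732, 0.002]
contact_force: [0.2, -0.6, 0.6]
width: 0.0857
gripper_force: 0.0
```

```bash
python3 - <<'E'
from h import *
s,i=wrist('w3'); print(s['clock'],s['position'])
j=pickle.load(open('w2.pkl','rb'))
# predicted V centres to place crops
for d in (j,i):
  for p in ((.458,-.0776,.095),(.446,-.25,.095)): print(proj(d,p))
def crop(d,c): 
  x,y=c; y=max(y,25); return cv2.resize(d['color'][y-25:y+25,x-33:x+33,::-1],None,fx=6,fy=6,interpolation=cv2.INTER_CUBIC)
c=[[(j,(283,32)),(j,(260,188))],[(i,tuple(proj(i,(.458,-.0776,.095)).astype(int))),(i,tuple((proj(i,(.446,-.25,.095))+[-8,0]).astype(int)))]]
print([x[1] for r in c for x in r])
cv2.imwrite('pics/vz.png',np.vstack([np.hstack([crop(*x) for x in r]) for r in c]))
E
```

```text
3.55 [ 0.45959525 -0.1478563   0.32168971]
[283.08337179  28.19515908]
[265.07770061 183.32653367]
[284.66035506 117.87362241]
[266.43775407 248.98827581]
[(283, 32), (260, 188), (np.int64(284), np.int64(117)), (np.int64(258), np.int64(248))]
```

View pics/vz.png

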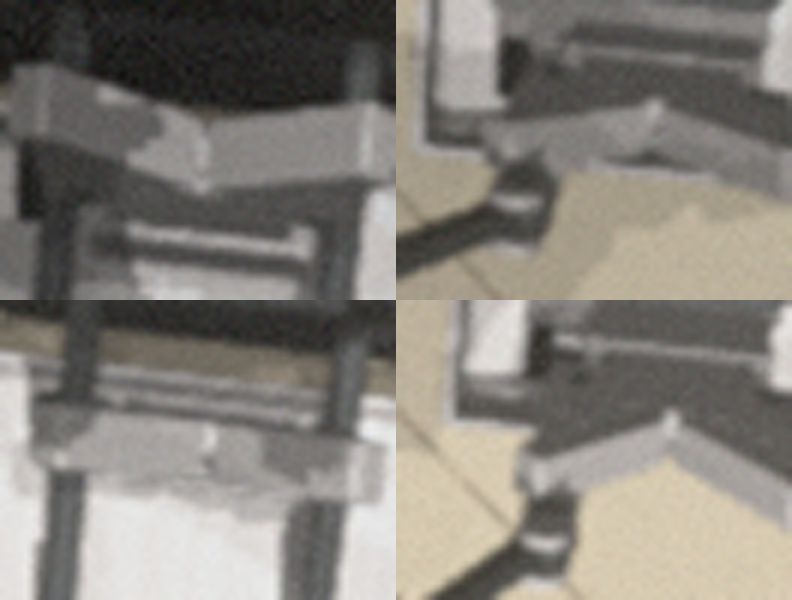

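```bash
python3 - <<'E'
from h import *
from rig import get_state
print(get_state()['position'])
j=pickle.load(open('w2.pkl','rb'));i=pickle.load(open('w3.pkl','rb'))
F=[(j,(283.8,32.7)),(i,(285.3,117))];N=[(j,(269.8,183.5)),(i,(270.3,245.5))]
for P in (F,N):
    print('tri',tri(P).round(4)); print([ray(*p,z)[:2].round(4).tolist() for p in P for z in (.062,.082)])
# motor/tray
g=lambda X,Y:(130+X/2-.25,Y/2-.25)
for p in ((218,45),(404,67),(357,388),(204,375)): print('tray',ray(j,g(*p),.012)[:2].round(4))
# keeper hinge and tab
print('hinge ',tri([(j,(247,195)),(i,(225+(545-396)/6,223+240/6))]))
E
```

```text
[ 0.46023572 -0.15019223  0.32175809]
tri [ 0.4589 -0.0773  0.0722]
[[0.4588, -0.0753], [0.4589, -0.0792], [0.4591, -0.0776], [0.4589, -0.077]]
tri [ 0.451  -0.2562  0.0706]
[[0.4511, -0.2584], [0.4516, -0.2532], [0.4507, -0.2604], [0.4508, -0.2507]]
tray [ 0.3989 -0.0569]
tray [ 0.5218 -0.0621]
tray [ 0.5105 -0.2841]
tray [ 0.3912 -0.2809]
hinge  [ 0.42620048 -0.25921357  0.11963097]
```

Call:
{"name": "send_rows", "arguments": {"steps": [1, 4.9, 0, 0, 0, 1, 4.9, 0, 0, 0, 1, 4.9, 0, 0, 0, 1, 4.9, 0, 0, 0, 1, 4.9, 0, 0, 0, 1, 4.9, 0, 0, -0.5, 1, 4.6, 0, 1.8, 0, 1, 4.6, 0, 1.8, 0, 1, 4.6, 0, 1.8, 0, 1, 4.6, 0, 1.8, 0, 1, 0, 0, 4, 0, 1, 0, 0, 4, 0]}}

```text
clock: 4.8
position: [0.4274, 0.3251, 0.1686]
ee_rot: [0.0, 0.679, 0.734, 0.001]
contact_force: [0.4, 0.3, 0.9]
width: 0.0854
gripper_force: 0.0
```

Call:
{"name": "send_rows", "arguments": {"steps": [1, 0, 0, 3, 0, 1, 0, 0, 0, 0, 1, 0, 0, 0, 0]}}

```text
clock: 5.1
position: [0.4279, 0.323, 0.1397]
ee_rot: [-0.0, 0.68, 0.733, 0.0]
contact_force: [0.7, -0.0, 0.6]
width: 0.0854
gripper_force: 0.0
```

```bash
python3 - <<'E'
from h import *
s,i=wrist('w4'); M=R.from_quat(np.roll(s['ee_rot'],-1)).as_matrix();print(s['position'],np.degrees(np.arctan2(-M[0,0],M[1,0])))
hsv=cv2.cvtColor(i['color'],cv2.COLOR_RGB2HSV)
p0=s['position']
P=[]
for y in np.arange(.345,.48,.008):
    c=proj(i,(.4303-.0714*(y-.335),y,.034))
    r=int(c[1]); 
    if r<0 or r>=420: continue
    a=int(c[0]); row=hsv[r,a-45:a+45,1]<90; x=np.nonzero(row)[0]+a-45
    if len(x):
        q=ray(i,((x[0]+x[-1])/2,r),.034); w=ray(i,(x[-1]+1,r),.034)-ray(i,(x[0],r),.034); print(r,q[:2].round(4),round(w[0]*1000,1)); P.append(q)
E
```

```text
[0.42790051 0.32302926 0.13973015] 4.286242708032656
181 [0.4298 0.3459] 12.7
172 [0.4296 0.3536] 13.4
163 [0.4286 0.3612] 12.4
153 [0.4283 0.3694] 13.1
143 [0.4277 0.3775] 13.0
133 [0.4271 0.3854] 12.8
123 [0.4268 0.3932] 13.5
112 [0.4262 0.4015] 13.4
101 [0.4259 0.4097] 24.9
90 [0.4249 0.4176] 25.4
79 [0.4246 0.4254] 25.8
67 [0.424  0.4337] 25.5
56 [0.4234 0.4412] 25.3
44 [0.4231 0.4491] 25.7
31 [0.4224 0.4575] 13.8
19 [0.4218 0.4651] 13.6
```

Call:
{"name": "send_rows", "arguments": {"steps": [1, 0.9, 0.3, 2, 0.4, 1, 0, 0, 3, 0, 1, 0, 0, 3, 0, 1, 0, 0, 2, 0, 1, 0, 0, 1, 0, 1, 0, 0, 0.3, 0, 1, 0, 0, 0, 0, 1, 0, 0, 0, 0]}}

```text
clock: 5.95
position: [0.4314, 0.3324, 0.0278]
ee_rot: [0.0, 0.683, 0.73, 0.002]
contact_force: [-0.3, -0.8, -0.8]
width: 0.0853
gripper_force: 0.0
```

Call:
{"name": "send_rows", "arguments": {"steps": [1, 0, 0, 0.4, 0, -1, 0, 0, 0, 0, -1, 0, 0, 0, 0, -1, 0, 0, 0, 0, -1, 0, 0, 0, 0, -1, 0, 0, 0, 0, -1, 0, 0, 0, 0, -1, 0, 0, 0, 0, -1, 0, 0, 0, 0], "newtons": 60}}

```text
clock: 6.85
position: [0.4305, 0.3318, 0.0226]
ee_rot: [0.0, 0.683, 0.73, 0.0]
contact_force: [-0.4, 0.4, 2.8]
width: 0.0102
gripper_force: 59.8
```

```bash
python3 -c "
from rig import *
for k in range(4):print({k:v.round(4) if hasattr(v,'round') else v for k,v in get_state().items() if k in('position','ee_rot','contact_force','moment','width','gripper_force')})"
```

```text
{'position': array([0.4305, 0.3318, 0.0226]), 'ee_rot': array([1.000e-04, 6.829e-01, 7.305e-01, 3.000e-04]), 'contact_force': array([-0.3802,  0.3779,  2.7793]), 'moment': array([-0.0661,  0.0432,  0.0038]), 'gripper_force': 59.816651344299316, 'width': 0.01020562368685625}
{'position': array([0.4305, 0.3318, 0.0226]), 'ee_rot': array([1.000e-04, 6.829e-01, 7.305e-01, 3.000e-04]), 'contact_force': array([-0.3802,  0.3779,  2.7793]), 'moment': array([-0.0661,  0.0432,  0.0038]), 'gripper_force': 59.816651344299316, 'width': 0.01020562368685625}
{'position': array([0.4305, 0.3318, 0.0226]), 'ee_rot': array([1.000e-04, 6.829e-01, 7.305e-01, 3.000e-04]), 'contact_force': array([-0.3802,  0.3779,  2.7793]), 'moment': array([-0.0661,  0.0432,  0.0038]), 'gripper_force': 59.816651344299316, 'width': 0.01020562368685625}
{'position': array([0.4305, 0.3318, 0.0226]), 'ee_rot': array([1.000e-04, 6.829e-01, 7.305e-01, 3.000e-04]), 'contact_force': array([-0.3802,  0.3779,  2.7793]), 'moment': array([-0.0661,  0.0432,  0.0038]), 'gripper_force': 59.816651344299316, 'width': 0.01020562368685625}
```

Call:
{"name": "send_rows", "arguments": {"steps": [-1, 0, 0, -0.3, 0, -1, 0, 0, -0.7, 0, -1, 0, 0, -2, 0, -1, 0, 0, -2, 0, -1, 0, 0, 0, 0, -1, 0, 0, 0, 0]}}

```text
clock: 7.45
position: [0.4299, 0.3316, 0.0721]
ee_rot: [-0.0, 0.683, 0.73, -0.0]
contact_force: [0.4, 0.4, -5.4]
width: 0.0107
gripper_force: 59.1
```

```bash
python3 - <<'E'
from h import *
s,i=wrist('w5'); M=R.from_quat(np.roll(s['ee_rot'],-1)).as_matrix();print(s['position'],np.degrees(np.arctan2(-M[0,0],M[1,0])),s['contact_force'],s['moment'],s['width'])
s,i0=None,pickle.load(open('w4.pkl','rb'))
cv2.imwrite('pics/w5c.png',i['color'][:,:,::-1])
E
```

```text
[0.42993625 0.33161396 0.07208648] 3.8441657908516897 [ 0.39204629  0.4026118  -5.35975742] [0.06565319 0.04105618 0.01257603] 0.01067562421876377
```

View pics/w5c.png

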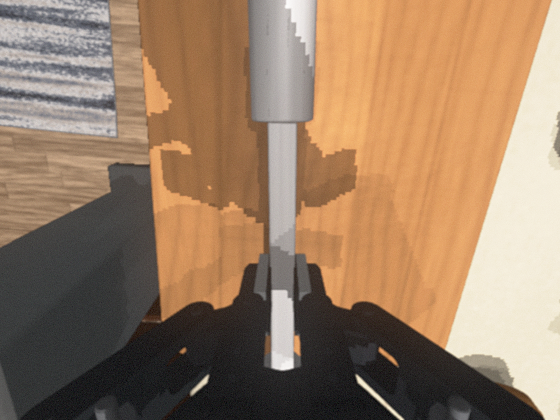

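Wrist view: the bar is between the pads, with the journal centred at col 282 and its edge at row 121. I'll check numerically whether the spit tilted in the grip.

```bash
python3 - <<'E'
from h import *
i=pickle.load(open('w5.pkl','rb'));hsv=cv2.cvtColor(i['color'],cv2.COLOR_RGB2HSV)
K=i['mtx'];M=i['mount']
for r in list(range(2,118,12))+list(range(126,250,12)):
    m=hsv[r,200:365,1]<70; x=np.nonzero(m)[0]+200
    l,rr=x[0],x[-1]+1; W=.026 if r<121 else .012
    d=W*K[0,0]/(rr-l)
    p=M@np.r_[d*np.linalg.solve(K,[(l+rr)/2,r,1.]),1]
    print(r,l,rr,p[:3].round(4))
E
```

```text
2 248 317 [ 0.1204  0.0003 -0.0105]
14 248 316 [ 1.166e-01  1.000e-04 -1.010e-02]
26 249 316 [ 0.1126  0.0003 -0.0096]
38 249 315 [ 1.086e-01  1.000e-04 -9.100e-03]
50 249 315 [ 1.041e-01  1.000e-04 -1.070e-02]
62 250 315 [ 0.0999  0.0003 -0.0102]
74 250 315 [ 0.0954  0.0003 -0.0117]
86 250 314 [ 0.0909  0.0001 -0.0113]
98 251 313 [ 0.0864  0.0001 -0.0086]
110 251 313 [ 0.0817  0.0001 -0.0103]
126 267 297 [ 0.0757  0.0001 -0.0185]
138 268 297 [ 0.0707  0.0003 -0.0158]
150 268 297 [ 0.066   0.0003 -0.0174]
162 268 297 [ 0.0613  0.0003 -0.019 ]
174 268 297 [ 0.0566  0.0003 -0.0206]
186 268 296 [ 0.0508  0.0001 -0.0179]
198 268 296 [ 0.0459  0.0001 -0.0196]
210 269 296 [ 0.0395  0.0004 -0.0167]
222 269 295 [ 0.0325  0.0001 -0.0137]
234 269 295 [ 0.0273  0.0001 -0.0155]
246 269 295 [ 0.0221  0.0001 -0.0172]
```

Call:
{"name": "send_rows", "arguments": {"steps": [-1, 0, 0, -3, 2.1, -1, 0, 0, -4, 2.1, -1, 0, 0, -4, 2.1, -1, 0, 0, -3, 0, -1, -2, 0.2, 0, 0, -1, -4.5, 0.4, 0, 0, -1, -4.5, 0.4, 0, 0, -1, -4.5, 0.4, 0, 0, -1, -4.5, 0.4, 0, 0, -1, -4.5, 0.4, 0, 0, -1, -4.5, 0.4, 0, 0, -1, -4.5, 0.4, 0, 0]}}

```text
clock: 8.7
position: [0.4445, -0.0058, 0.2108]
ee_rot: [-0.001, 0.722, 0.692, -0.001]
contact_force: [0.9, -0.2, -6.2]
width: 0.0103
gripper_force: 59.5
```

Call:
{"name": "send_rows", "arguments": {"steps": [-1, -4.5, 0.4, 0, 0, -1, -4.5, 0.4, 0, 0, -1, -4.5, 0.4, 0, 0, -1, -4.5, 0.4, 0, 0, -1, -3, 0.3, 0, 0, -1, -1.4, 0.2, 0, 0, -1, 0, 0, 0, 0, -1, 0, 0, 0, 0]}}

```text
clock: 9.5
position: [0.4565, -0.2274, 0.2111]
ee_rot: [-0.002, 0.722, 0.692, 0.0]
contact_force: [0.0, 0.1, -5.3]
width: 0.0103
gripper_force: 59.5
```

```bash
cat > st.py <<'E'
from h import *
from rig import get_state
s=get_state(); M=R.from_quat(np.roll(s['ee_rot'],-1)).as_matrix()
yaw=np.degrees(np.arctan2(-M[0,0],M[1,0])); p=s['position']
print(s['clock'],p.round(4),'yaw',yaw.round(2),'F',s['contact_force'].round(2),'M',s['moment'].round(3),'w',round(s['width'],4))
h=np.array([.4550,-.1668]);u=np.array([.0436,.999]);n=np.array([.999,-.0436])
o=p[:2]+.005*M[:2,0]
print('origin rel home  x %.1f y %.1f mm'%(1e3*(o-h)@n,1e3*(o-h)@u))
E
python3 st.py
```

```text
9.5 [ 0.4565 -0.2274  0.2111] yaw -2.47 F [ 0.01  0.1  -5.3 ] M [ 0.078 -0.006  0.005] w 0.0103
origin rel home  x 4.1 y -55.5 mm
```

Call:
{"name": "send_rows", "arguments": {"steps": [-1, 1.5, -0.2, 0, 0, -1, 1.5, -0.2, 0, 0, -1, 0, 0, 3, 0, -1, 0, 0, 3, 0, -1, 0, 0, 2, 0, -1, 0, 0, 1, 0, -1, 0, 0, 0, 0, -1, 0, 0, 0, 0]}}

```text
clock: 10.3
position: [0.4553, -0.1983, 0.1232]
ee_rot: [0.001, 0.722, 0.692, 0.0]
contact_force: [0.3, 0.2, -4.7]
width: 0.0105
gripper_force: 59.5
```

```bash
python3 st.py; python3 - <<'E'
from h import *
s,i=wrist('w6')
for y in (.072,.118,.134): print(proj(i,s['position']+np.array([.0436*(y+.005),.999*(y+.005),.011])))
E
```

```text
10.3 [ 0.4553 -0.1983  0.1232] yaw -2.4 F [ 0.35  0.19 -4.73] M [ 0.062  0.034 -0.062] w 0.0105
origin rel home  x 1.6 y -26.5 mm
[282.07917824 121.6781744 ]
[282.30576097  -6.62868138]
[282.39939695 -59.65186825]
```

View pics/w6.png

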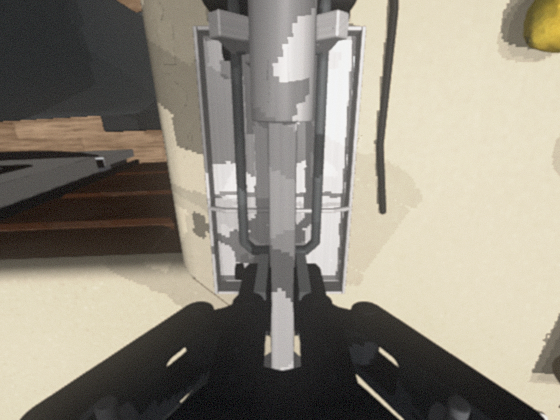

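Wrist view: the spit axis at col 282 is about 1.5 mm to +x of the far V's middle (col 279), as computed. The tray and motor lie straight ahead. I'll correct this and descend by feel.

Call:
{"name": "send_rows", "arguments": {"steps": [-1, 0, -0.15, 1, 0, -1, 0, 0, 1, 0, -1, 0, 0, 1, 0, -1, 0, 0, 0, 0, -1, 0, 0, 0.1, 0, -1, 0, 0, 0.1, 0, -1, 0, 0, 0, 0]}}

```text
clock: 11.05
position: [0.4533, -0.1989, 0.0904]
ee_rot: [0.0, 0.722, 0.692, 0.0]
contact_force: [0.1, 0.2, -5.8]
width: 0.0106
gripper_force: 59.5
```

Call:
{"name": "send_rows", "arguments": {"steps": [-1, 0, 0, 0.1, 0, -1, 0, 0, 0.1, 0, -1, 0, 0, 0.1, 0, -1, 0, 0, 0, 0]}}

```text
clock: 11.45
position: [0.453, -0.1987, 0.0872]
ee_rot: [-0.0, 0.722, 0.692, 0.0]
contact_force: [0.8, 0.0, -4.6]
width: 0.0105
gripper_force: 59.5
```

Call:
{"name": "send_rows", "arguments": {"steps": [-1, 0, 0, 0.1, 0, -1, 0, 0, 0.1, 0, -1, 0, 0, 0, 0]}}

```text
clock: 11.75
position: [0.453, -0.1987, 0.0851]
ee_rot: [-0.0, 0.722, 0.692, 0.0]
contact_force: [-0.4, 0.3, -5.5]
width: 0.0104
gripper_force: 59.5
```

Call:
{"name": "send_rows", "arguments": {"steps": [-1, 0, 0, 0.1, 0, -1, 0, 0, 0.1, 0, -1, 0, 0, 0, 0]}}

```text
clock: 12.05
position: [0.4529, -0.1987, 0.0831]
ee_rot: [-0.0, 0.722, 0.692, -0.0]
contact_force: [-0.1, 0.2, -4.9]
width: 0.0105
gripper_force: 59.5
```

Call:
{"name": "send_rows", "arguments": {"steps": [-1, 0, 0, 0.1, 0, -1, 0, 0, 0.1, 0, -1, 0, 0, 0, 0]}}

```text
clock: 12.35
position: [0.453, -0.1987, 0.0811]
ee_rot: [-0.0, 0.722, 0.692, -0.0]
contact_force: [-0.0, 0.3, -4.6]
width: 0.0103
gripper_force: 59.5
```

```bash
python3 st.py
```

```text
12.35 [ 0.453  -0.1987  0.0811] yaw -2.46 F [-0.02  0.29 -4.59] M [ 0.04  -0.065  0.014] w 0.0103
origin rel home  x -0.7 y -26.9 mm
```

Call:
{"name": "send_rows", "arguments": {"steps": [-1, 0, 0, 0.1, 0, -1, 0, 0, 0, 0]}}

```text
clock: 12.55
position: [0.453, -0.1987, 0.0801]
ee_rot: [-0.0, 0.722, 0.692, 0.0]
contact_force: [-0.9, -0.0, -4.8]
width: 0.0106
gripper_force: 59.5
```

Call:
{"name": "send_rows", "arguments": {"steps": [-1, 0, 0, 0.1, 0, -1, 0, 0, 0, 0]}}

```text
clock: 12.75
position: [0.453, -0.1987, 0.0792]
ee_rot: [-0.0, 0.722, 0.692, 0.0]
contact_force: [0.1, -0.4, -5.6]
width: 0.0106
gripper_force: 59.5
```

Call:
{"name": "send_rows", "arguments": {"steps": [-1, 0, 0, 0.1, 0, -1, 0, 0, 0, 0]}}

```text
clock: 12.95
position: [0.4532, -0.1988, 0.0784]
ee_rot: [0.0, 0.722, 0.692, 0.0]
contact_force: [-0.2, 0.2, -3.1]
width: 0.0106
gripper_force: 59.8
```

Call:
{"name": "send_rows", "arguments": {"steps": [-1, 0, 0, 0.1, 0, -1, 0, 0, 0, 0]}}

```text
clock: 13.15
position: [0.4532, -0.1988, 0.0783]
ee_rot: [0.0, 0.722, 0.692, 0.0]
contact_force: [-1.7, 1.0, 4.5]
width: 0.0104
gripper_force: 60.8
```

Contact at TCP z of about 0.0784, so the axis is at about 0.089 m, matching the image estimate. I'll ease off and release.

Call:
{"name": "send_rows", "arguments": {"steps": [-1, 0, 0, -0.05, 0, -1, 0, 0, 0, 0, 0, 0, 0, 0, 0, 0, 0, 0, 0, 0, 0, 0, 0, 0, 0, 0, 0, 0, 0, 0, 0, 0, 0, 0, 0, 0, 0, 0, 0, 0, 0, 0, 0, 0, 0, 0, 0, 0, 0, 0]}}

```text
clock: 14.15
position: [0.4531, -0.1988, 0.0778]
ee_rot: [0.0, 0.722, 0.692, 0.0]
contact_force: [-0.4, -1.1, 0.2]
width: 0.0427
gripper_force: 0.0
```

```bash
python3 st.py; python3 - <<'E'
from h import *
s,i=wrist('w7');hsv=cv2.cvtColor(i['color'],cv2.COLOR_RGB2HSV)
K=i['mtx'];M=i['mount']
for r in list(range(60,118,12))+list(range(128,230,20)):
    m=hsv[r,200:365,1]<70
    g=cv2.cvtColor(i['color'],cv2.COLOR_RGB2GRAY)[r,230:335]
    print(r,''.join('%02x '%(v) for v in g[::3]))
E
```

```text
14.15 [ 0.4531 -0.1988  0.0778] yaw -2.46 F [-0.37 -1.06  0.2 ] M [ 0.042  0.042 -0.005] w 0.0427
origin rel home  x -0.5 y -27.0 mm
60 50 43 6d 7d 79 7f 90 70 7c 8a 90 97 97 9d a7 aa b0 f6 f8 f7 f2 ee ea e7 e1 d8 cc b9 8e b8 87 86 89 82 6e 
72 55 46 7e a4 a3 7f 82 70 7e 8b 8e 8f 98 97 aa db f3 f4 f7 f7 f2 ea e8 e7 e2 d6 ca b2 8b 9d 84 93 a5 84 74 
84 50 48 5c a1 9e 95 81 75 7e 8a 8e 98 90 9f a7 a8 ac b7 b5 b7 ab a6 9d 9c 99 94 8a 98 a1 99 7e 97 9d 6b 77 
96 50 49 4b 9c 9f 9f 7b 67 6f 86 8c 94 97 9f a8 a7 ab ae b3 b2 ae a2 9d 9d 9b 93 b2 a8 c5 a4 94 95 97 65 78 
108 4f 49 42 9d 9d a3 73 6f 6e 7b 7e 83 9b 9e a2 a6 ad ae b3 ae ab a2 9c c5 db ce bc a0 83 84 92 96 8e 6b 7f 
128 4e 4d 46 7d 99 9f 7f 74 73 78 77 78 77 93 a3 a0 a3 a1 a6 a4 a4 a5 97 f2 f2 f3 f4 f6 d4 91 8f 97 7e 70 83 
148 48 53 49 58 95 9f 9a 9b 9b 8c 88 8a 87 8f a1 9f a4 a2 a8 a6 a2 a5 88 9f a0 a3 a1 a4 84 7f 7c 84 66 70 82 
168 47 52 4d 47 85 9a 9b 93 a9 b0 8c 8f 8c 97 b7 b7 a3 a1 a4 a6 a5 a6 87 9f a2 a0 aa b2 92 90 8e 8a 53 5a 5c 
188 52 5a 52 4b 8d 99 9b 9c a9 b0 8c 87 8f 91 b5 b5 ba b2 b9 b9 b6 ba 8d 9b 9a 9c 9e a0 82 76 82 62 55 62 60 
208 5c 57 5a 54 a9 9d a6 a1 b5 c2 88 8d 90 87 b1 b5 b4 b5 b5 b7 b5 b6 89 d3 f3 f0 c7 ca 80 7d 80 50 56 57 58 
228 a3 45 4c 49 4e b4 be bc b9 bd 76 6e 74 82 ad b3 b5 b2 b2 b7 b4 b2 b0 bb c1 bf c3 a4 74 74 74 5e 70 75 69
```

Call:
{"name": "send_rows", "arguments": {"steps": [-1, 0, 0.05, 0, 0, -1, 0, 0, 0, 0, -1, 0, 0, 0, 0, -1, 0, 0, 0, 0, -1, 0, 0, 0, 0, -1, 0, 0, 0, 0], "newtons": 40}}

```text
clock: 14.8
position: [0.4532, -0.1988, 0.0778]
ee_rot: [-0.0, 0.722, 0.692, -0.0]
contact_force: [-3.0, 0.4, 2.1]
width: 0.0108
gripper_force: 40.4
```

Call:
{"name": "send_rows", "arguments": {"steps": [-1, 0.2, 0, 0, 0, -1, 0.2, 0, 0, 0, -1, 0.2, 0, 0, 0, -1, 0.2, 0, 0, 0, -1, 0, 0, 0, 0]}}

```text
clock: 15.3
position: [0.4535, -0.1923, 0.0779]
ee_rot: [0.001, 0.722, 0.692, -0.001]
contact_force: [-3.8, -6.1, 3.1]
width: 0.0112
gripper_force: 40.4
```

```bash
python3 st.py
```

```text
15.3 [ 0.4535 -0.1923  0.0779] yaw -2.39 F [-3.81 -6.06  3.07] M [-0.728  0.631 -0.027] w 0.0112
origin rel home  x -0.4 y -20.5 mm
```

Call:
{"name": "send_rows", "arguments": {"steps": [-1, 0.2, -0.05, 0, 0, -1, 0.2, 0, 0, 0, -1, 0.2, 0, 0, 0, -1, 0.2, 0, 0, 0, -1, 0.2, 0, 0, 0, -1, 0, 0, 0, 0]}}

```text
clock: 15.9
position: [0.4539, -0.1821, 0.078]
ee_rot: [0.001, 0.722, 0.692, -0.001]
contact_force: [-1.7, -4.1, 1.8]
width: 0.0111
gripper_force: 40.3
```

```bash
python3 st.py
```

```text
15.9 [ 0.4539 -0.1821  0.078 ] yaw -2.4 F [-1.66 -4.15  1.79] M [-0.674  0.407 -0.072] w 0.0111
origin rel home  x -0.4 y -10.4 mm
```

Tang is inside the socket region with low force. I'll keep sliding.

Call:
{"name": "send_rows", "arguments": {"steps": [-1, 0.2, 0, 0, 0, -1, 0.2, 0, 0, 0, -1, 0.2, 0, 0, 0, -1, 0.1, 0, 0, 0, -1, 0, 0, 0, 0]}}

```text
clock: 16.4
position: [0.4542, -0.1753, 0.0779]
ee_rot: [0.001, 0.722, 0.692, -0.001]
contact_force: [-2.8, -4.9, 0.8]
width: 0.0112
gripper_force: 40.2
```

Call:
{"name": "send_rows", "arguments": {"steps": [-1, 0.1, 0, 0, 0, -1, 0.1, 0, 0, 0, -1, 0, 0, 0, 0]}}

```text
clock: 16.7
position: [0.4543, -0.1734, 0.0779]
ee_rot: [0.001, 0.722, 0.692, -0.001]
contact_force: [-2.5, -5.3, 1.4]
width: 0.0111
gripper_force: 40.3
```

```bash
python3 st.py
```

```text
16.7 [ 0.4543 -0.1734  0.0779] yaw -2.4 F [-2.47 -5.3   1.44] M [-0.826  0.509 -0.054] w 0.0111
origin rel home  x -0.4 y -1.6 mm
```

Call:
{"name": "send_rows", "arguments": {"steps": [-1, 0.1, 0, 0, 0, -1, 0, 0, 0, 0]}}

```text
clock: 16.9
position: [0.4543, -0.1724, 0.0779]
ee_rot: [0.001, 0.722, 0.692, -0.001]
contact_force: [-2.5, -6.0, 1.2]
width: 0.0111
gripper_force: 40.3
```

Call:
{"name": "send_rows", "arguments": {"steps": [-1, 0.1, 0, 0, 0, -1, 0, 0, 0, 0]}}

```text
clock: 17.1
position: [0.4544, -0.1723, 0.0779]
ee_rot: [0.002, 0.721, 0.692, -0.002]
contact_force: [-3.7, -7.5, -0.3]
width: 0.0112
gripper_force: 40.1
```

Call:
{"name": "send_rows", "arguments": {"steps": [-1, 0.1, 0, 0, 0, -1, 0, 0, 0, 0]}}

```text
clock: 17.3
position: [0.4544, -0.1723, 0.078]
ee_rot: [0.002, 0.721, 0.693, -0.002]
contact_force: [-4.4, -10.8, -0.3]
width: 0.0111
gripper_force: 40.0
```

Forward motion stopped with the force rising to 11 N, and the pose agrees with home to 0.5 mm, so the shoulder is seated. Now release, rise and move beside the keeper.

Call:
{"name": "send_rows", "arguments": {"steps": [-1, -0.1, 0, 0, 0, 0, 0, 0, 0, 0, 0, 0, 0, 0, 0, 0, 0, 0, 0, 0, 0, 0, 0, 0, 0, 0, 0, 0, -1, 0, 0, 0, 0, -3, 0, 0, 0, 0, -4, 0, 0, 0, 0, -4.2, 0, -1, 0, -1, 0, 0, -1, 0, -3.7, 0, 0, -1, 0, -3.8, 0, 0]}}

```text
clock: 18.5
position: [0.3685, -0.1658, 0.1999]
ee_rot: [0.0, 0.722, 0.692, 0.0]
contact_force: [-0.2, -0.2, 0.6]
width: 0.0004
gripper_force: 0.0
```

Call:
{"name": "send_rows", "arguments": {"steps": [-1, -2, 0, 0, 0, -1, -4, 0, 0, 0, -1, -4.1, 0, 0, 0, -1, 0, 0, 0, 0, -1, 0, 0, 0, 0]}}

```text
clock: 19.0
position: [0.3644, -0.2671, 0.1994]
ee_rot: [-0.001, 0.723, 0.691, 0.0]
contact_force: [-0.0, 0.4, 0.2]
width: 0.0
gripper_force: 0.0
```

```bash
python3 st.py; python3 - <<'E'
from h import *
j=pickle.load(open('w2.pkl','rb'))
h=np.array([.4550,-.1668]);u=np.array([.0436,.999]);n=np.array([.999,-.0436])
P=lambda x,y,z:np.r_[h+n*x+u*y,z]
print('hinge',proj(j,P(-.026,-.102,.1019)))
for t in (1.75,1.9,2.05):
    print(t,[proj(j,P(-.026+r*np.cos(t),-.102,.1019+r*np.sin(t))).round(1) for r in (.055,.062,.069)])
E
```

```text
19.0 [ 0.3644 -0.2671  0.1994] yaw -2.57 F [-0.01  0.37  0.23] M [0.058 0.014 0.031] w 0.0
origin rel home  x -86.1 y -99.1 mm
hinge [247.13106407 197.26246898]
1.75 [array([232.6, 211. ]), array([230.4, 213. ]), array([228.2, 215.2])]
1.9 [array([225.6, 209.6]), array([222.4, 211.5]), array([219. , 213.4])]
2.05 [array([219.2, 208. ]), array([215.1, 209.5]), array([210.8, 211.2])]
```

Call:
{"name": "send_rows", "arguments": {"steps": [-1, -0.3, 0, 2.3, 0, -1, 0, 0, 2.3, 0, -1, 0, 1.2, 0, 0, -1, 0, 1.1, 0, 0, -1, 0, 0.7, -0.6, 0, -1, 0, 1, -0.3, 0, -1, 0, 1, -0.2, 0, -1, 0, 0, 0, 0]}}

```text
clock: 19.8
position: [0.4174, -0.2729, 0.1658]
ee_rot: [0.002, 0.722, 0.692, 0.001]
contact_force: [-0.4, -0.8, 0.2]
width: -0.0003
gripper_force: 0.0
```

```bash
python3 st.py
```

```text
19.8 [ 0.4174 -0.2729  0.1658] yaw -2.4 F [-0.4  -0.8   0.19] M [0.028 0.01  0.005] w -0.0003
origin rel home  x -32.9 y -102.6 mm
```

Call:
{"name": "send_rows", "arguments": {"steps": [-1, 0, 0.6, 0.1, 0, -1, 0, 0.7, 0.1, 0, -1, 0, 0.8, 0.2, 0]}}

```text
clock: 20.1
position: [0.4368, -0.2736, 0.1619]
ee_rot: [0.001, 0.722, 0.692, 0.0]
contact_force: [-1.1, -0.0, 3.7]
width: 0.0002
gripper_force: 1.4
```

```bash
python3 st.py; python3 - <<'E'
from h import *
from rig import get_image
i=get_image('side'); c=proj(i,(.44,-.24,.12)).astype(int)
t=get_image('top'); e=proj(t,(.44,-.24,.12)).astype(int)
f=lambda d,c: cv2.resize(d['color'][c[1]-40:c[1]+40,c[0]-40:c[0]+40,::-1],None,fx=5,fy=5,interpolation=cv2.INTER_CUBIC)
cv2.imwrite('pics/k.png',np.hstack([f(i,c),f(t,e)]))
E
```

```text
20.1 [ 0.4368 -0.2736  0.1619] yaw -2.48 F [-1.08 -0.02  3.67] M [0.006 0.116 0.028] w 0.0002
origin rel home  x -13.6 y -102.4 mm
```

Call:
{"name": "send_rows", "arguments": {"steps": [-1, 0, 0.8, 0.3, 0, -1, 0, 0.7, 0.4, 0, -1, 0, 0.7, 0.6, 0, -1, 0, 0.6, 0.6, 0, -1, 0, 0.5, 0.6, 0, -1, 0, 0.5, 0.7, 0]}}

```text
clock: 20.8
position: [0.4735, -0.2745, 0.1277]
ee_rot: [-0.001, 0.722, 0.692, -0.0]
contact_force: [-1.6, -0.2, 0.5]
width: 0.0
gripper_force: 0.8
```

```bash
python3 st.py
```

```text
20.8 [ 0.4735 -0.2745  0.1277] yaw -2.44 F [-1.62 -0.23  0.52] M [-0.099  0.29  -0.007] w 0.0
origin rel home  x 23.1 y -101.8 mm
```

Contact continues along the arc. Next: down to the closed height, gently.

Call:
{"name": "send_rows", "arguments": {"steps": [-1, 0, 0.3, 0.5, 0, -1, 0, 0.3, 0.5, 0, -1, 0, 0.2, 0.4, 0, -1, 0, 0, 0.3, 0]}}

```text
clock: 21.2
position: [0.4823, -0.2748, 0.1114]
ee_rot: [0.0, 0.722, 0.692, 0.0]
contact_force: [0.7, 1.1, 1.1]
width: -0.0002
gripper_force: 0.7
```

Call:
{"name": "send_rows", "arguments": {"steps": [-1, 0, 0, 0.2, 0, -1, 0, 0, 0.1, 0]}}

```text
clock: 21.4
position: [0.4824, -0.2751, 0.1089]
ee_rot: [0.001, 0.722, 0.692, 0.0]
contact_force: [1.2, 1.6, 0.8]
width: -0.0
gripper_force: 0.7
```

```bash
python3 st.py
```

```text
21.4 [ 0.4824 -0.2751  0.1089] yaw -2.47 F [1.21 1.62 0.75] M [ 0.13  -0.119  0.026] w -0.0
origin rel home  x 32.1 y -102.0 mm
```

Call:
{"name": "send_rows", "arguments": {"steps": [-1, 0, 0, 0.1, 0, -1, 0, 0, 0.1, 0, -1, 0, 0, 0, 0]}}

```text
clock: 21.7
position: [0.482, -0.2753, 0.1069]
ee_rot: [0.0, 0.722, 0.692, 0.0]
contact_force: [1.2, 0.7, 0.9]
width: 0.0001
gripper_force: 0.5
```

Call:
{"name": "send_rows", "arguments": {"steps": [-1, 0, 0, 0.1, 0, -1, 0, 0, 0, 0]}}

```text
clock: 21.9
position: [0.482, -0.2753, 0.1058]
ee_rot: [0.0, 0.722, 0.692, 0.0]
contact_force: [0.6, 0.4, 2.0]
width: -0.0001
gripper_force: 0.6
```

Call:
{"name": "send_rows", "arguments": {"steps": [-1, 0, 0, 0.1, 0, -1, 0, 0, 0, 0]}}

```text
clock: 22.1
position: [0.482, -0.2753, 0.1048]
ee_rot: [0.0, 0.722, 0.692, 0.0]
contact_force: [1.6, -0.1, 1.0]
width: 0.0001
gripper_force: 0.8
```

Call:
{"name": "send_rows", "arguments": {"steps": [-1, 0, 0, 0.1, 0, -1, 0, 0, 0, 0]}}

```text
clock: 22.3
position: [0.482, -0.2753, 0.1042]
ee_rot: [0.0, 0.722, 0.692, 0.0]
contact_force: [-0.3, 0.5, 3.9]
width: -0.0001
gripper_force: 2.1
```

Call:
{"name": "send_rows", "arguments": {"steps": [-1, 0, 0, 0.1, 0, -1, 0, 0, 0, 0]}}

```text
clock: 22.5
position: [0.4821, -0.2753, 0.1037]
ee_rot: [0.001, 0.722, 0.692, 0.0]
contact_force: [-0.6, 0.2, 6.4]
width: 0.0
gripper_force: 3.7
```

Call:
{"name": "send_rows", "arguments": {"steps": [-1, 0, 0, -0.5, 0, -1, 0, 0, -2, 0, -1, 0, 0, -4, 0, -1, 0, 0, -4, 0, -1, 0, 0, -4, 0, -1, 0, -1, -4, 0, -1, 0, -1, 0, 0, -1, 0, 0, 0, 0, -1, 0, 0, 0, 0]}}

```text
clock: 23.4
position: [0.4609, -0.2736, 0.2862]
ee_rot: [-0.002, 0.722, 0.692, -0.0]
contact_force: [0.2, 0.4, -0.8]
width: 0.0001
gripper_force: 0.0
```

```bash
python3 - <<'E'
from h import *
from rig import get_image
s,i=wrist('w8'); print(s['clock'],s['position'],s['contact_force'])
h=np.array([.4550,-.1668]);u=np.array([.0436,.999]);n=np.array([.999,-.0436])
P=lambda x,y,z:np.r_[h+n*x+u*y,z]
a=cv2.resize(i['color'][0:240,190:390,::-1],None,fx=2,fy=2,interpolation=cv2.INTER_CUBIC)
c=proj(i,P(.005,-.102,.1)).astype(int); print(c)
b=cv2.resize(i['color'][c[1]-40:c[1]+40,c[0]-33:c[0]+33,::-1],None,fx=6,fy=6,interpolation=cv2.INTER_CUBIC)
cv2.imwrite('pics/fin.png',np.hstack([a,b]))
for nm,x,y,z in (('tab',.036,-.102,.106),('hinge',-.026,-.102,.106),('groove',0,-.103,.1),('shoulder',0,.118,.1024)): print(nm,proj(i,P(x,y,z)).round(1))
E
```

```text
23.4 [ 0.46093418 -0.27356163  0.28617307] [ 0.24393263  0.40004877 -0.76870694]
[277 179]
tab [305.3 181.3]
hinge [249.  181.2]
groove [272.8 180.9]
shoulder [270.3 -63.9]
```

View pics/fin.png

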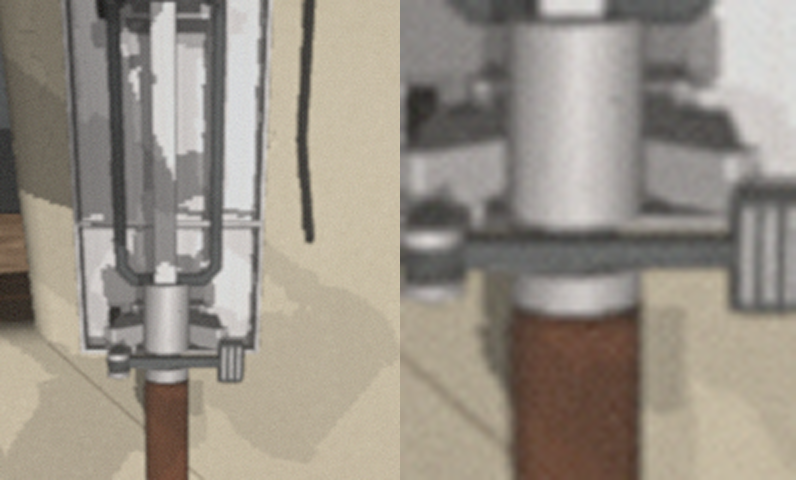

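The picture shows the keeper tongue level at raw row of about 181, lying in the groove between journal and collar, with its tab at (305,181) as predicted for closed. The spit sits in the V's and the gripper is clear.

```bash
python3 -c "from rig import sign_off; print(sign_off())"
```

```text
the job is handed in; nothing more can be done
None
```

The spit rests in both V bearings with its shoulder home against the motor and the keeper down in its groove, and I handed the job in at about 23 s with the gripper clear of everything.

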